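# Brew a large cup at the capsule coffee machine

## Robot

A 6-joint arm with a two-finger parallel gripper is mounted at the origin on a cart in front of the work surface, level with it; the furniture and walls round the work are solid. World frame = base frame: x ahead of the robot, y to its left, z up, the work surface at z = 0. Lengths are in mm, angles in rad, forces in N, time in s.
With the tool pointing down it reaches from about 400 to 825 mm from the base axis. Payload 7 kg.
Tool frame: the origin (TCP) lies on the mounting face of the last link; the fingertips stand 178 mm ahead of it and the grasp point (between the pads) lies 159 mm ahead of it; z points along the fingers, y is the line along which they close (so a half turn about z gives the same grasp; the last joint's range is limited). The gripper opens to 88 mm and grips with 3 to 60 N. Pads are 19 mm wide; open, the fingers measure 130 mm over their backs; the gripper's body (78 mm by 193 mm) begins 47 mm behind the grasp point.
Start: joints at [1.53, 0.359, 0.012, 0, -1.224, -0.288], TCP at [217.971, 638.815, 404.661] pointing down, gripper open.
Joint ranges: [-3.07, 3.07], [-1.43, 2.12], [-1.02, 1.25], [-3.03, 1.67], [-3.05, -0], [-3.03, 3.03]. Speed limits (rad/s): [2.39, 2.39, 3.01, 3.14, 3.14, 3.14].

## Interface

Orientations are given as a rotation vector (axis times angle).
In Python, from bench import * gives the robot as it stands.
- The arm moves only by the shell command python3 -m jog 'ROWS' [OPENING]. ROWS is JSON, a list of rows, each a list of 2 entries, a list of its own where there are three numbers: the shift along the tool's x, y, z scaled (see below), then the turn about the tool's z scaled (see below). A call has 1 to 5 rows; each row is the pose to reach, as a shift and turn from the pose commanded when the call began, along the tool's axes at that moment; what a row does not reach only later rows make up. The controller multiplies each number of a shift by 1 m and each number of a turn by 0.5 rad. A row lasts 1/10 s, in which the tool goes at most 50 mm and 8.59 degrees, less where a joint would pass 70% of its speed; a pose out of reach is approached as far as the arm can. A call with a number of a shift or a turn outside -1 to 1 is refused whole. A call with a gripper value outside its range is refused whole. OPENING is the opening, from 0 (shut) to 1 (fully open), set as the call begins (- or left out, the last holds). The fingers move at their own pace and stop on an object; the grip force is fixed at half the most. Time passes only in rows, so rows that repeat a pose let the fingers close. It gives the time, the measured TCP pose, the force, the opening and the grip force at its end, in the units of the state.
- read_state(): the state, without advancing time (a new reading comes with each control period).
- read_camera(name): name is "scene" or "top"; returns the picture (420x560x3 uint8, blue, green, red); there is no depth.
- calibration(name): a dict with "K" (3x3 intrinsics, pixels), "position" and "orientation" of the camera in the world. Camera axes: x right, y up, looking along -z (the intrinsics and any distortion apply to the point x, -y, -z); pixel columns grow to the right and rows downward; lengths in mm; the calibration is good to about 2 mm. A picture is of the moment at which its call begins. calibration takes no time and is no camera call.
- hand_in(): hands the job in; it is judged then, once.
The state is a dict: "time": time; "q": joint angles; "qd": joint speeds; "tau": joint torques, N m; "ee_pos": TCP position; "ee_rot": TCP orientation; "ft_force": force on the tool from outside, world axes, zero at the start; "ft_torque": the same for the moment, N m; "finger_gap": opening from 0.0 (shut) to 1.0 (fully open); "finger_force": force on a finger pad.
Only numpy, scipy, OpenCV 4.12 (cv2) and the standard library are available. Lean on these libraries where they do the work, as an engineer would, in place of code of your own. Each camera call takes 0.05 s, during which the arm holds its last target. There are 200 camera calls.

## Task

Make a large coffee with the capsule machine: tap the round on key, push the raised lever down until it lies flat over the capsule, then tap the large-cup key. Use only light touches with the fingertips: leave the small-cup key alone, and do not lift or shove the machine, the mug on its tray, or the plain mug and tumbler beside it.

Things in the scene. Friction and masses are not known exactly. Their poses are not given: they have to be found in the camera images.
- machine: white capsule coffee machine, loose, 3.2 kg, 318 x 130 x 208 mm. Origin: on the worktop under its middle; its front (drip tray, keys) faces its -x, +y is its left as the robot sees it, z up. Drip tray: x -168 to -44 mm, top at z 35. Above it the head, x -134 to -30, with a black key panel sloping 0.40 rad down to the front; behind that a flat deck at z 206 with the capsule slot
- power_key_top (a point): middle of the face of the round on key, 20 mm across, leftmost (+y) of three metal keys on the panel. Its z points out of the panel (0.40 rad off vertical, leaning to the front). Key faces stand 7 mm proud of the panel, centres 38 to 40 mm apart. Keys are sprung along z: 5 mm travel, 1 N to start, 4.5 N fully down; a tap counts from half travel (2.5 mm, about 3 N)
- small_key_top (a point): middle of the top face of the small-cup key, the small square one, 14 x 14 mm, in the middle of the three; not to be pressed
- large_key_top (a point): middle of the top face of the large-cup key, the large oblong one, 24 x 30 mm, rightmost of the three (machine -y side)
- power_key (a joint): travel of the on key: 0 = up, 0.005 m = fully down
- small_key (a joint): travel of the small-cup key, as above
- large_key (a joint): travel of the large-cup key, as above
- lever (a joint): angle of the lever: 0 = flat on the deck (shut), grows as the lever's front end rises, starts raised at 0.3 to 0.55 rad. A stiff hinge: it stays where it is left; about 2.5 N near its front end moves it, and it meets a hard stop at 0
- lever_end (a point): point on the upper face of the steel lever, 110 mm from its hinge line. The lever is a plate 54 mm wide and 9 mm thick with a round lip (15 mm thick) at its front end, 128 mm from the hinge; shut, its upper face lies at z 218 mm, lip 222 mm
- lever_hinge (a point): middle of the lever's hinge line, at the rear of the deck, 213 mm high; the line runs along the machine's y and the lever runs from it towards the machine's front. Overhead, keep the wrist clear of the cooker hood (from 0.74 m up, y above -0.06, x above 0.57) and the wall cabinet (from 0.52 m up, y below -0.46)
- mug: striped mug, 90 mm high, on the drip tray under the spout, its rim 17 mm below the head, handle towards its -y; origin level with its bottom, 16 mm from the cup's axis towards the handle; must stay put
- plain_mug: plain white mug, 96 mm high, on the worktop close to the left or right of the machine; origin level with its bottom, 16 mm from the cup's axis towards the handle; a bystander
- tumbler: clear glass tumbler, 102 mm high, 81 mm across, on the machine's other side; origin under its bottom; a bystander

How it is judged (in metres and radians):
On the way, in this order (a step that is already met when the one before it is completed fails the run):
1. the on key is tapped (at least half its travel) (value of joint power_key above 0.0025 m and value of joint lever above 0.2 rad), for 0.03 s.
2. the on key is up again and the lever is pushed down flat (value of joint power_key below 0.001 m and value of joint lever below 0.06 rad), for 0.1 s.
3. the large-cup key is tapped (at least half its travel) (value of joint large_key above 0.0025 m and value of joint lever below 0.06 rad), for 0.03 s.
At the end, for the whole second after the job is handed in: The lever lies flat (within 0.06 rad), all three keys are up again (within 1 mm), and the machine and the mug on its tray stand upright at rest within 20 mm of where they were (all of step 2 and value of joint each of small_key, large_key below 0.001 m and distance of each of machine, mug from where it was at the start of the episode below 0.02 m and angle between mug's own z axis and vertical below 0.1 rad and angle between machine's own z axis and vertical below 0.03 rad and linear speed of machine below 0.01 m/s and linear speed of mug below 0.02 m/s); the robot touches nothing.
It fails at once if a wrong key: the small-cup key, the large-cup key while the lever is not down, or the on key again once the lever is down (that switches off) (value of joint small_key above 0.0025 m or (value of joint large_key above 0.0025 m and value of joint lever above 0.08 rad) or (value of joint power_key above 0.0025 m and value of joint lever below 0.06 rad)).
It fails at once if the machine, a key or the lever is touched with more than 25 N (contact force between any of the fingers, the arm and machine above 25 N).
It fails at once if the machine is shoved more than 25 mm, lifted or tipped, or the lever lifted further open (distance of machine from where it was at the start of the episode above 0.025 m or height (world z) of machine above 0.01 m or angle between machine's own z axis and vertical above 0.1 rad or value of joint lever above 0.95 rad).
It fails at once if the mug on the tray is moved more than 25 mm or tipped (distance of mug from where it was at the start of the episode above 0.025 m or angle between mug's own z axis and vertical above 0.3 rad).
It fails at once if the plain mug or the tumbler is moved more than 25 mm (distance of any of plain_mug, tumbler from where it was at the start of the episode above 0.025 m).
It also fails if it takes over 42 s, if anything falls off the work surface, if the arm or the gripper's body presses on something with over 40 N, if the wrist force passes 120 N, or if a joint passes its speed limit or range.

## Working session

There is one attempt and no reset: what is moved stays moved. The work goes in short steps, Python scripts to look and compute and a shell command to move; the robot and the scene stay as the last step left them, time stands still between calls to the robot, and variables do not carry over. Pictures are saved under pics/ and viewed, at most 10 in all, crops included, and the job is handed in when it is done.

```bash
mkdir -p pics; python3 - <<'E'
from bench import *
import cv2
for n in("scene","top"):
    cv2.imwrite(f"pics/{n}0.png",read_camera(n)); print(calibration(n))
s=read_state();print(s)
E
```

```text
{'K': array([[502.40476027,   0.        , 275.06944517],
       [  0.        , 502.40476027, 214.82736507],
       [  0.        ,   0.        ,   1.        ]]), 'position': array([200.6977341 , 439.97117611, 628.72397649]), 'orientation': array([ 0.33590962, -1.27984928, -2.36872727])}
{'K': array([[391.54218315,   0.        , 281.73672924],
       [  0.        , 391.54218315, 208.11157342],
       [  0.        ,   0.        ,   1.        ]]), 'position': array([ 418.46913832, -224.77043245,  977.34924481]), 'orientation': array([ 0.12386286, -0.12695194, -1.57539595])}
{'time': 0.1, 'q': array([ 1.53012792e+00,  3.59315864e-01,  1.11467650e-02, -2.97845916e-04,
       -1.22409761e+00, -2.88101845e-01]), 'qd': array([-0.0006047 , -0.00301466,  0.00127598,  0.0006315 , -0.00120653,
        0.00143411]), 'tau': array([-1.51593900e-03, -5.84161305e+01,  2.93755174e+01,  7.01574057e+00,
        1.02307118e-02, -5.73067268e-05]), 'ee_pos': array([217.89117672, 638.682218  , 403.81609695]), 'ee_rot': array([ 3.09774172e+00, -5.14021011e-01, -1.51449004e-04]), 'ft_force': array([ 0.45938362,  0.25587024, -0.81942821]), 'ft_torque': array([ 0.04128237,  0.04151755, -0.00270981]), 'finger_force': 0.0, 'finger_gap': 1.000348238843704}
```

View pics/scene0.png

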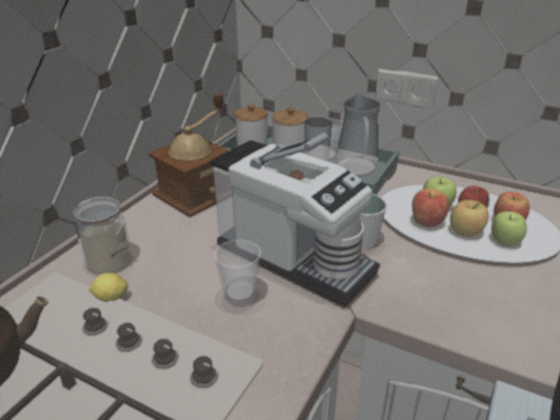

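View pics/top0.png

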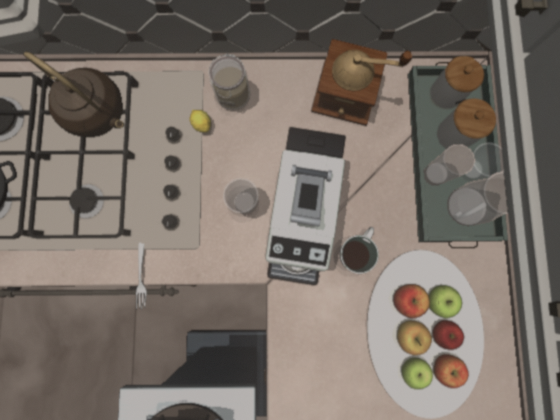

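```bash
python3 - <<'E'
import cv2
a=cv2.imread("pics/scene0.png")[120:300,200:400]; b=cv2.imread("pics/top0.png")[120:290,225:385]
cv2.imwrite("pics/s1.png",cv2.resize(a[0:120,20:190],None,fx=4.5,fy=4.5,interpolation=cv2.INTER_CUBIC))
cv2.imwrite("pics/t1.png",cv2.resize(b[:,30:130],None,fx=3.5*1,fy=3.5,interpolation=cv2.INTER_CUBIC))
E
```

```text
(no output)
```

View pics/s1.png

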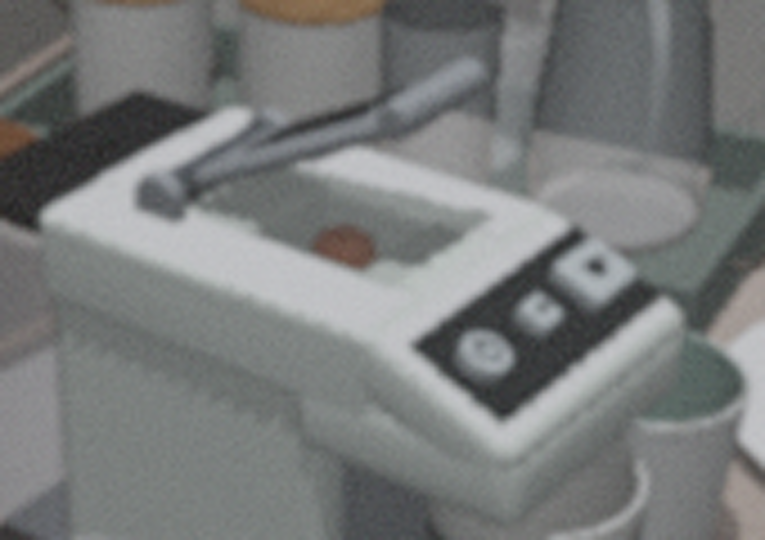

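View pics/t1.png

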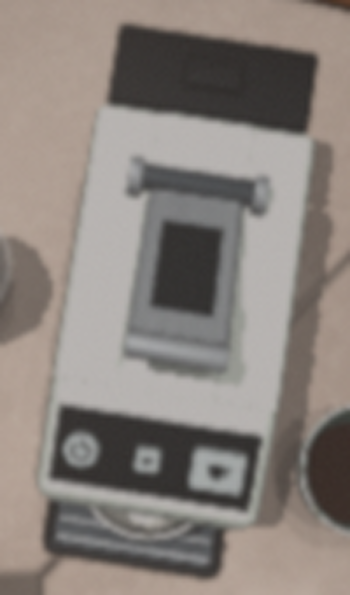

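The crops show the keys in the scene crop at (487,352), (541,313) and (597,271). In the top crop they are at (82,451), (147,460) and (218,472). The lever hinge ends and the lip are visible in both. Next step is to triangulate.

```bash
cat > h.py <<'E'
from bench import *
import numpy as np, cv2
from scipy.spatial.transform import Rotation as R
from scipy.optimize import least_squares
C={n:calibration(n) for n in("scene","top")}
def proj(n,p):
    c=C[n];M=R.from_rotvec(c["orientation"]).as_matrix()
    q=M.T@(np.asarray(p,float)-c["position"]);q=np.array([q[0],-q[1],-q[2]])
    u=c["K"]@q;return u[:2]/u[2]
def tri(s,t):
    f=lambda p:np.r_[proj("scene",p)-s,proj("top",p)-t]
    r=least_squares(f,[620,-280,200]);return r.x,np.abs(r.fun).max()
sc=lambda u,v:np.array([(u+.5)/4.5-.5+220,(v+.5)/4.5-.5+120])
tp=lambda u,v:np.array([(u+.5)/3.5-.5+255,(v+.5)/3.5-.5+120])
E
cat > m.py <<'E'
from h import *
obs={"pow":((487,350),(82,450)),"small":((541,312),(147,460)),"large":((597,270),(218,472)),
"lipL":((388,122),(124,345)),"lipR":((478,70),(228,365)),"hL":((162,195),(134,175)),"hR":((265,122),(261,194))}
for k,(s,t) in obs.items():
    p,e=tri(sc(*s),tp(*t));print(k,p.round(1),round(e,2))
# model fit: x,y,yaw, key x offset a (z from panel slope), hinge x
def keypts(v):
    x,y,yaw,kx,kz,hx=v[:6];M=R.from_euler('z',yaw).as_matrix();o=np.array([x,y,0])
    g=lambda a:M@np.array(a)+o
    return {"pow":g([kx,39,kz]),"small":g([kx,0,kz]),"large":g([kx,-39,kz]),"hM":g([hx,0,213]),"lip":None}
def f(v):
    P=keypts(v);r=[]
    for k in("pow","small","large"):
        s,t=obs[k];r+=list(proj("scene",P[k])-sc(*s))+list(proj("top",P[k])-tp(*t))
    s=(sc(*obs["hL"][0])+sc(*obs["hR"][0]))/2;t=(tp(*obs["hL"][1])+tp(*obs["hR"][1]))/2
    r+=list(proj("scene",P["hM"])-s)+list(proj("top",P["hM"])-t)
    for (dx,dy),uv in (((158,65),(122,26)),((158,-65),(317,55))): pass
    r.append((v[3]+85)/30)
    return r
r=least_squares(f,[620,-280,-.2,-85,190,60],x_scale=[10,10,.1,10,10,10]);print(r.x.round(3));print(np.round(r.fun,2))
for k,p in keypts(r.x).items():
    if p is not None: print(k,p.round(1))
E
python3 m.py
```

```text
pow [ 462.8 -219.   203. ] 0.13
small [ 456.8 -255.7  201.7] 0.24
large [ 449.7 -295.5  201.7] 0.22
lipL [ 513.9 -241.3  273.4] 0.47
lipR [ 502.3 -295.   274.8] 0.17
hL [ 617.9 -250.3  215.6] 0.47
hR [ 607.2 -321.3  219.4] 0.5
[ 5.39960e+02 -2.72871e+02 -1.88000e-01 -8.50000e+01  2.01969e+02
  7.56320e+01]
[-0.78  0.48 -0.14 -0.33  0.25 -0.48  0.75  0.37  0.07 -0.02 -0.02  0.51
 -0.13  1.53  0.37 -0.3   0.  ]
pow [ 463.8 -218.6  202. ]
small [ 456.5 -257.   202. ]
large [ 449.2 -295.3  202. ]
hM [ 614.3 -287.   213. ]
```

```bash
cat > go.py <<'E'
import sys
from h import *
s=read_state();M=R.from_rotvec(s["ee_rot"]).as_matrix();tip=s["ee_pos"]+178*M[:,2]
a=list(map(float,sys.argv[1:]))
yaw=np.arctan2(M[1,0],M[0,0])
print("t",round(s["time"],2),"tip",tip.round(1),"yaw",round(yaw,3),"F",s["ft_force"].round(1),"q",s["q"].round(2))
for i in range(0,len(a),3):print("shift",(M.T@(np.array(a[i:i+3])-tip)/1000).round(4),"turn",round((yaw+0.18)/0.5,3))
E
python3 go.py 420 400 280 450 0 280 440 -215 290
```

```text
t 0.1 tip [217.8 638.4 225.8] yaw -0.329 F [ 0.5  0.3 -0.8] q [ 1.53  0.36  0.01 -0.   -1.22 -0.29]
shift [ 0.2683  0.1604 -0.0539] turn -0.298
shift [ 0.4259  0.5293 -0.0533] turn -0.298
shift [ 0.4859  0.736  -0.063 ] turn -0.298
```

```bash
python3 -m jog '[[[0.268,0.16,-0.054],-0.3],[[0.268,0.16,-0.054],-0.3],[[0.268,0.16,-0.054],-0.3],[[0.268,0.16,-0.054],-0.3],[[0.268,0.16,-0.054],-0.3]]' 0; python3 go.py 420 400 280 450 0 280 440 -215 290
```

```text
time: 0.6
ee_pos: [378.2, 449.3, 447.4]
ee_rot: [3.129, -0.28, -0.0]
ft_force: [1.1, 0.1, 0.9]
finger_gap: 0.608
finger_force: 0.0
t 0.6 tip [378.1 449.2 269.4] yaw -0.178 F [1.1 0.1 0.9] q [ 1.2   0.19 -0.12 -0.   -1.26  0.19]
shift [ 0.0499  0.041  -0.0106] turn 0.003
shift [ 0.1504  0.4293 -0.0105] turn 0.003
shift [ 0.1787  0.6427 -0.0204] turn 0.003
```

```bash
python3 -m jog '[[[0.15,0.43,-0.01],0],[[0.15,0.43,-0.01],0],[[0.15,0.43,-0.01],0],[[0.15,0.43,-0.01],0],[[0.15,0.43,-0.01],0]]'; python3 -m jog '[[[0.07,0.2,-0.01],0],[[0.07,0.2,-0.01],0],[[0.07,0.2,-0.01],0],[[0.07,0.2,-0.01],0],[[0.07,0.2,-0.01],0]]';  python3 go.py 440 -215 290
```

```text
time: 1.1
ee_pos: [416.1, 202.0, 452.7]
ee_rot: [-3.129, 0.28, 0.0]
ft_force: [1.5, 0.2, 0.4]
finger_gap: 0.154
finger_force: 0.0
time: 1.6
ee_pos: [449.5, -8.8, 462.9]
ee_rot: [3.128, -0.286, -0.0]
ft_force: [0.5, 0.4, -0.2]
finger_gap: 0.007
finger_force: 0.0
t 1.6 tip [449.4  -8.9 284.9] yaw -0.182 F [ 0.5  0.4 -0.2] q [ 0.42 -0.06 -0.36  0.   -1.27  0.97]
shift [ 0.0281  0.2044 -0.005 ] turn -0.005
```

```bash
python3 -m jog '[[[0.04,0.206,-0.005],0],[[0.04,0.206,-0.005],0],[[0.04,0.206,-0.005],0],[[0.04,0.206,-0.005],0],[[0.04,0.206,-0.005],0]]';  python3 -m jog '[[[0,0,0.04],0],[[0,0,0.06],0],[[0,0,0.06],0]]'; python3 go.py 454 -217.4 207
python3 - <<'E'
from h import *
a=read_camera("scene")[80:240,220:390];b=read_camera("top")[160:290,235:365]
cv2.imwrite("pics/c2.png",np.hstack([cv2.resize(a,(510,480),interpolation=2),cv2.resize(b[:, :78],(288,480),interpolation=2)]))
E
```

```text
time: 2.1
ee_pos: [452.1, -218.5, 467.2]
ee_rot: [3.128, -0.287, -0.002]
ft_force: [-0.5, 1.1, -1.3]
finger_gap: 0.003
finger_force: 0.0
time: 2.4
ee_pos: [451.6, -214.5, 404.7]
ee_rot: [-3.128, 0.281, 0.009]
ft_force: [-0.2, 0.5, 1.1]
finger_gap: 0.002
finger_force: 0.0
t 2.4 tip [ 450.5 -214.2  226.7] yaw -0.179 F [-0.2  0.5  1.1] q [-0.05  0.07 -0.36 -0.   -1.14  1.44]
shift [0.0041 0.0025 0.0197] turn 0.001
```

View pics/c2.png

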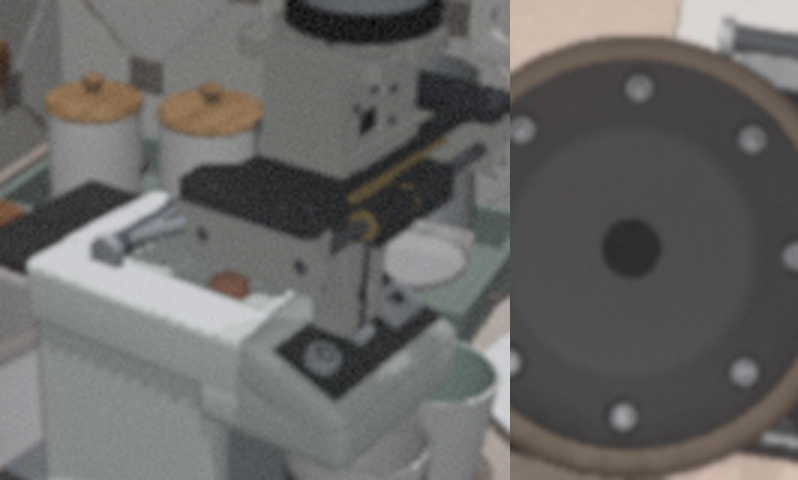

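```bash
python3 - <<'E'
from h import *
s=read_state();M=R.from_rotvec(s["ee_rot"]).as_matrix();T=s["ee_pos"]
for l in [(0,0,178),(9.5,21,178),(9.5,-21,178),(-9.5,21,178),(-9.5,-21,178),(39,96,112),(39,-96,112),(-39,96,112),(-39,-96,112),(96,39,112),(-96,39,112),(-96,-39,112),(96,-39,112)]:
    p=T+M@np.array(l);print(l,p.round(),((proj("scene",p)-[220,80])*3).round())
for p in [(463,-219,203),(457,-256,202),(450,-296,202)]:print(((proj("scene",p)-[220,80])*3).round())
E
```

```text
(0, 0, 178) [ 453. -215.  230.] [340. 316.]
(9.5, 21, 178) [ 458. -237.  230.] [346. 296.]
(9.5, -21, 178) [ 466. -196.  230.] [303. 327.]
(-9.5, 21, 178) [ 440. -234.  230.] [376. 306.]
(-9.5, -21, 178) [ 447. -192.  230.] [333. 338.]
(39, 96, 112) [ 474. -316.  296.] [381. 126.]
(39, -96, 112) [ 508. -127.  296.] [169. 251.]
(-39, 96, 112) [ 397. -302.  296.] [506. 160.]
(-39, -96, 112) [ 431. -113.  296.] [304. 299.]
(96, 39, 112) [ 540. -270.  296.] [239. 134.]
(-96, 39, 112) [ 351. -236.  296.] [555. 227.]
(-96, -39, 112) [ 365. -159.  296.] [478. 288.]
(96, -39, 112) [ 554. -193.  296.] [151. 181.]
[323. 352.]
[359. 326.]
[396. 298.]
```

```bash
python3 - <<'E'
from h import *
a=read_camera("scene")[125:210,265:385]
cv2.imwrite("pics/c3.png",np.clip(cv2.resize(a,None,fx=6.5,fy=6.5,interpolation=2)*1.5,0,255).astype(np.uint8))
E
```

```text
(no output)
```

View pics/c3.png

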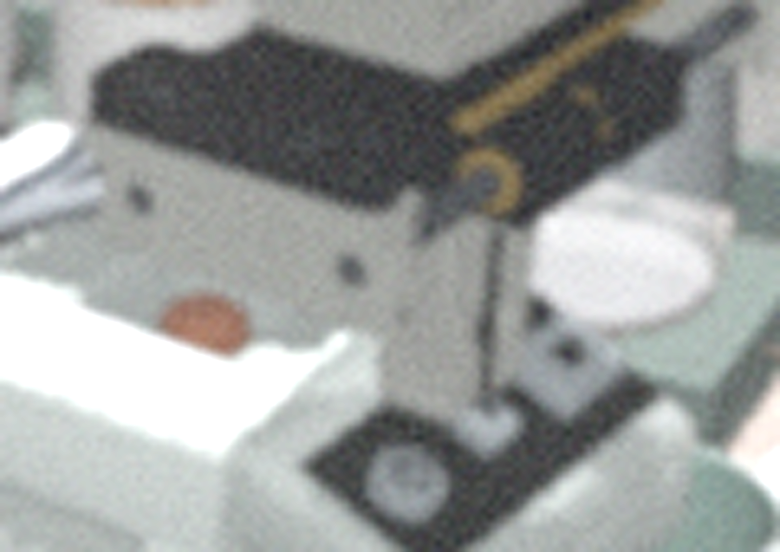

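```bash
python3 go.py 453.5 -217 212
```

```text
t 2.55 tip [ 453.3 -214.8  231. ] yaw -0.178 F [-0.4  0.1 -0. ] q [-0.05  0.07 -0.36  0.   -1.15  1.44]
shift [0.0006 0.0022 0.019 ] turn 0.004
```

```bash
python3 -m jog '[[[0,0.002,0.01],0],[[0,0.002,0.022],0],[[0,0.002,0.022],0],[[0,0.002,0.022],0],[[0,0.002,0.022],0]]'|tr '\n' ' '; for i in 1; do python3 -m jog '[[[0,0,0.001],0],[[0,0,0.002],0],[[0,0,0.003],0],[[0,0,0.003],0],[[0,0,0.003],0]]' |tr '\n' ' '; done
```

```text
time: 3.05 ee_pos: [452.3, -217.0, 386.0] ee_rot: [3.129, -0.28, 0.0] ft_force: [-0.8, 0.2, -0.1] finger_gap: 0.008 finger_force: 0.0 time: 3.55 ee_pos: [452.1, -217.0, 382.8] ee_rot: [3.129, -0.281, -0.0] ft_force: [0.2, -0.6, 0.2] finger_gap: 0.001 finger_force: 0.0
```

```bash
python3 -m jog '[[[0,0,0.001],0],[[0,0,0.002],0],[[0,0,0.002],0],[[0,0,0.002],0]]'|tr '\n' ' '
```

```text
time: 3.95 ee_pos: [452.1, -216.9, 380.8] ee_rot: [-3.129, 0.281, -0.0] ft_force: [0.3, 0.7, 0.6] finger_gap: 0.007 finger_force: 0.1
```

```bash
python3 -m jog '[[[0,0,0.001],0],[[0,0,0.001],0],[[0,0,0.001],0],[[0,0,0.001],0]]'|tr '\n' ' '
```

```text
time: 4.35 ee_pos: [452.2, -216.9, 379.9] ee_rot: [3.129, -0.28, 0.001] ft_force: [0.7, -0.3, 1.6] finger_gap: 0.006 finger_force: 0.7
```

```bash
python3 -m jog '[[[0,0,0.001],0],[[0,0,0.001],0],[[0,0,0.001],0],[[0,0,0.001],0]]'|tr '\n' ' '
```

```text
time: 4.75 ee_pos: [452.2, -216.9, 378.9] ee_rot: [3.129, -0.28, 0.0] ft_force: [1.4, -0.3, 2.9] finger_gap: 0.005 finger_force: 1.0
```

```bash
python3 -m jog '[[[0,0,0.001],0],[[0,0,0.001],0],[[0,0,0.001],0],[[0,0,0.001],0]]'|tr '\n' ' '
```

```text
time: 5.15 ee_pos: [452.2, -216.9, 377.9] ee_rot: [3.129, -0.281, 0.0] ft_force: [-0.0, -0.7, 3.5] finger_gap: 0.008 finger_force: 1.3
```

```bash
python3 -m jog '[[[0,0,0.001],0],[[0,0,0.001],0],[[0,0,0.001],0],[[0,0,0.001],0]]'|tr '\n' ' '
```

```text
time: 5.55 ee_pos: [452.2, -216.9, 376.9] ee_rot: [3.129, -0.28, 0.0] ft_force: [0.1, -1.0, 3.8] finger_gap: 0.005 finger_force: 1.6
```

```bash
python3 -m jog '[[[0,0,0.0007],0],[[0,0,0.0007],0],[[0,0,0.0007],0],[[0,0,0.0007],0]]'|tr '\n' ' '; python3 -m jog '[[[0,0,-0.02],0],[[0,0,-0.07],0],[[0,0,-0.12],0],[[0,0,-0.12],0],[[0,0,-0.12],0]]'; python3 go.py 516 -269 300
```

```text
time: 5.95 ee_pos: [452.2, -216.9, 376.1] ee_rot: [3.129, -0.28, 0.0] ft_force: [1.7, -0.4, 5.3] finger_gap: 0.007 finger_force: 1.8 time: 6.45
ee_pos: [451.7, -216.7, 496.4]
ee_rot: [-3.128, 0.281, -0.001]
ft_force: [-0.9, 0.4, -1.2]
finger_gap: 0.003
finger_force: 0.0
t 6.45 tip [ 451.8 -216.6  318.4] yaw -0.179 F [-0.9  0.4 -1.2] q [-0.05  0.02 -0.21 -0.   -1.34  1.45]
shift [0.0725 0.0402 0.0184] turn 0.002
```

```bash
python3 -m jog '[[[0.075,0.04,0.01],0],[[0.075,0.04,0.018],0],[[0.075,0.04,0.018],0],[[0.075,0.04,0.018],0]]'|tr '\n' ' ';  python3 -m jog '[[[0,0,0.005],0],[[0,0,0.01],0],[[0,0,0.01],0],[[0,0,0.01],0],[[0,0,0.01],0]]'|tr '\n' ' '; python3 go.py 518 -269 290
```

```text
time: 6.85 ee_pos: [518.9, -269.9, 474.8] ee_rot: [-3.128, 0.282, 0.01] ft_force: [0.1, -0.1, 0.4] finger_gap: 0.002 finger_force: 0.0 time: 7.35 ee_pos: [518.6, -269.4, 468.7] ee_rot: [3.129, -0.28, 0.002] ft_force: [-0.1, 0.3, -0.2] finger_gap: 0.006 finger_force: 0.0 t 7.35 tip [ 518.7 -269.5  290.7] yaw -0.178 F [-0.1  0.3 -0.2] q [-0.14  0.17 -0.09  0.   -1.3   1.54]
shift [-0.0008 -0.0004  0.0007] turn 0.003
```

Descend at 4 mm per row (40 mm/s), then slower near the stop.

```bash
python3 -m jog '[[[0,0,0.004],0],[[0,0,0.008],0],[[0,0,0.012],0],[[0,0,0.016],0],[[0,0,0.02],0]]'|tr '\n' ' '
```

```text
time: 7.85 ee_pos: [518.8, -269.7, 447.9] ee_rot: [3.129, -0.28, 0.001] ft_force: [0.5, -0.3, 2.1] finger_gap: 0.002 finger_force: 0.9
```

```bash
python3 -m jog '[[[0,0,0.004],0],[[0,0,0.008],0],[[0,0,0.012],0],[[0,0,0.016],0],[[0,0,0.02],0]]'|tr '\n' ' '
```

```text
time: 8.35 ee_pos: [518.6, -269.6, 427.6] ee_rot: [-3.129, 0.28, 0.001] ft_force: [-0.8, -0.1, 2.1] finger_gap: -0.001 finger_force: 1.0
```

```bash
python3 -m jog '[[[0,0,0.003],0],[[0,0,0.006],0],[[0,0,0.009],0],[[0,0,0.012],0],[[0,0,0.015],0]]'|tr '\n' ' '
```

```text
time: 8.85 ee_pos: [518.7, -269.6, 412.8] ee_rot: [-3.129, 0.281, 0.0] ft_force: [-1.3, -0.2, 2.0] finger_gap: 0.007 finger_force: 1.0
```

```bash
python3 -m jog '[[[0,0,0.003],0],[[0,0,0.006],0],[[0,0,0.009],0],[[0,0,0.011],0],[[0,0,0.012],0]]'|tr '\n' ' '
```

```text
time: 9.35 ee_pos: [518.7, -269.6, 400.7] ee_rot: [-3.129, 0.281, 0.001] ft_force: [-0.7, 0.9, 2.3] finger_gap: 0.004 finger_force: 1.0
```

```bash
python3 -m jog '[[[0,0,0.001],0],[[0,0,0.002],0],[[0,0,0.003],0],[[0,0,0.003],0]]'|tr '\n' ' '
```

```text
time: 9.75 ee_pos: [518.8, -269.6, 398.0] ee_rot: [-3.129, 0.281, -0.0] ft_force: [-0.3, -0.3, 0.8] finger_gap: 0.003 finger_force: 0.2
```

```bash
python3 -m jog '[[[0,0,0.0005],0],[[0,0,0.001],0],[[0,0,0.001],0]]'|tr '\n' ' '
```

```text
time: 10.05 ee_pos: [518.9, -269.6, 397.0] ee_rot: [-3.129, 0.28, -0.0] ft_force: [0.0, 0.7, 1.4] finger_gap: 0.005 finger_force: 0.6
```

```bash
python3 -m jog '[[[0,0,0.0005],0],[[0,0,0.001],0],[[0,0,0.001],0]]'|tr '\n' ' '
```

```text
time: 10.35 ee_pos: [518.8, -269.6, 396.3] ee_rot: [3.129, -0.28, 0.0] ft_force: [-2.0, 1.0, 4.2] finger_gap: 0.004 finger_force: 2.1
```

```bash
python3 -m jog '[[[0,0,0.0003],0],[[0,0,0.0005],0],[[0,0,0.0005],0]]'|tr '\n' ' '
```

```text
time: 10.65 ee_pos: [518.7, -269.6, 396.3] ee_rot: [3.129, -0.28, 0.001] ft_force: [-3.6, 2.5, 7.7] finger_gap: 0.006 finger_force: 3.6
```

```bash
python3 -m jog '[[[0,0,-0.01],0],[[0,0,-0.04],0],[[0,0,-0.04],0],[[0,0,-0.04],0]]'|tr '\n' ' '; python3 go.py 441 -296 230
python3 - <<'E'
from h import *
a=read_camera("scene")[110:230,220:390]
cv2.imwrite("pics/c4.png",cv2.resize(a,None,fx=4.5,fy=4.5,interpolation=2))
E
```

```text
time: 11.05 ee_pos: [519.0, -269.6, 436.5] ee_rot: [3.129, -0.28, 0.003] ft_force: [0.1, 0.7, 0.2] finger_gap: -0.001 finger_force: 0.0 t 11.05 tip [ 519.4 -269.7  258.5] yaw -0.179 F [0.1 0.7 0.2] q [-0.15  0.19 -0.14 -0.   -1.23  1.54]
shift [-0.0725  0.0399  0.0283] turn 0.002
```

View pics/c4.png

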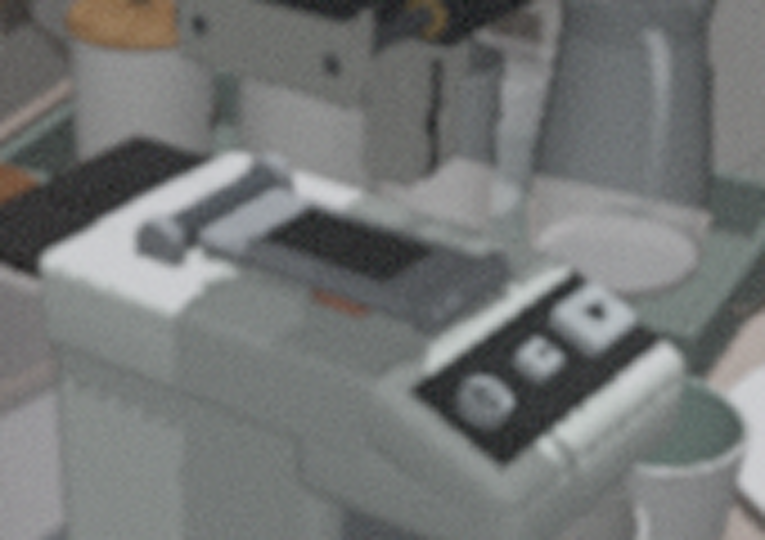

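The lever lies flat. With the crop offset allowed for, the keys are where they were, at (487,400), (540,358) and (597,315). So the machine hasn't moved, and the large key is next.

```bash
python3 -m jog '[[[-0.072,0.04,0],0],[[-0.072,0.04,0],0],[[-0.072,0.04,0.028],0],[[-0.072,0.04,0.045],0],[[-0.072,0.04,0.045],0]]'|tr '\n' ' '; python3 -m jog '[[[0,0,0.002],0],[[0,0,0.004],0],[[0,0,0.006],0],[[0,0,0.006],0],[[0,0,0.006],0]]'|tr '\n' ' '; python3 go.py 441 -296 203
```

```text
time: 11.6 ee_pos: [439.7, -295.9, 387.8] ee_rot: [-3.127, 0.282, 0.008] ft_force: [-1.2, 0.7, 0.6] finger_gap: 0.004 finger_force: 0.0 time: 12.1 ee_pos: [441.0, -296.2, 384.8] ee_rot: [3.129, -0.28, 0.001] ft_force: [0.3, 0.8, -0.2] finger_gap: 0.008 finger_force: 0.0 t 12.1 tip [ 441.  -296.2  206.8] yaw -0.179 F [ 0.3  0.8 -0.2] q [-0.22  0.14 -0.33  0.   -1.1   1.61]
shift [-0.     -0.0002  0.0038] turn 0.003
```

```bash
python3 -m jog '[[[0,0,0.001],0],[[0,0,0.002],0],[[0,0,0.003],0],[[0,0,0.004],0],[[0,0,0.004],0]]'|tr '\n' ' '
```

```text
time: 12.6 ee_pos: [441.0, -296.2, 380.7] ee_rot: [3.129, -0.28, 0.001] ft_force: [1.2, 1.0, 1.9] finger_gap: -0.002 finger_force: 0.7
```

```bash
python3 -m jog '[[[0,0,0.001],0],[[0,0,0.001],0],[[0,0,0.001],0]]'|tr '\n' ' '
```

```text
time: 12.9 ee_pos: [441.0, -296.2, 379.8] ee_rot: [3.129, -0.28, 0.001] ft_force: [0.7, -1.1, 3.1] finger_gap: 0.002 finger_force: 1.0
```

```bash
python3 -m jog '[[[0,0,0.001],0],[[0,0,0.001],0],[[0,0,0.001],0]]'|tr '\n' ' '
```

```text
time: 13.2 ee_pos: [440.9, -296.2, 378.7] ee_rot: [3.129, -0.28, 0.001] ft_force: [1.6, 0.7, 3.5] finger_gap: 0.004 finger_force: 1.3
```

```bash
python3 -m jog '[[[0,0,0.001],0],[[0,0,0.001],0],[[0,0,0.001],0]]'|tr '\n' ' '
```

```text
time: 13.5 ee_pos: [440.9, -296.2, 377.7] ee_rot: [3.129, -0.28, 0.0] ft_force: [1.3, 0.3, 3.9] finger_gap: 0.007 finger_force: 1.6
```

```bash
python3 -m jog '[[[0,0,0.0008],0],[[0,0,0.0008],0],[[0,0,0.0008],0]]'|tr '\n' ' '; python3 -m jog '[[[0,0,-0.02],0],[[0,0,-0.07],0],[[0,0,-0.12],0],[[0,0,-0.12],0],[[0,0,-0.12],0]]'
python3 - <<'E'
from h import *
a=read_camera("scene")[110:290,200:400]
cv2.imwrite("pics/c5.png",cv2.resize(a,None,fx=3,fy=3,interpolation=2))
E
```

```text
time: 13.8 ee_pos: [440.9, -296.2, 376.9] ee_rot: [3.129, -0.28, 0.0] ft_force: [1.3, 0.1, 4.6] finger_gap: 0.006 finger_force: 1.9 time: 14.3
ee_pos: [440.5, -296.0, 497.1]
ee_rot: [-3.128, 0.281, -0.001]
ft_force: [0.1, -0.2, -1.7]
finger_gap: 0.006
finger_force: 0.0
```

View pics/c5.png

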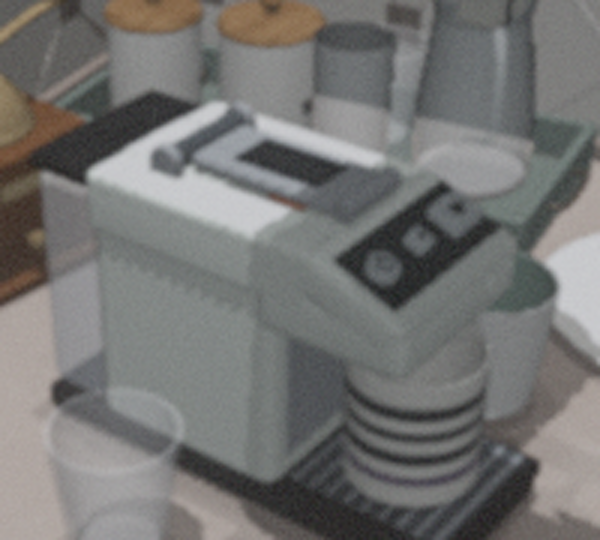

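The lever is flat around (280,165). The keys are up at (383,267), (418,240) and (453,212), and the machine and mugs haven't moved.

```bash
python3 -c "
from bench import *
print(hand_in())"
```

```text
the job is handed in; nothing more can be done
None
```

I tapped the on key, pushed the lever down flat against its stop and tapped the large-cup key, then handed the job in at about 14 s with the arm clear. No verdict came back. The highest force I read on the machine was under 10 N, and in the last picture the machine and mugs stood where they started.

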